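Park the index plunger and free the tube carriage

TASK

Free the tube carriage on the blue-bracketed stand: pull the red T-handle of its sprung index plunger up, twist it clockwise and let it down into its rest notch so that it stays retracted by itself when you let go, never forcing it against its stops. Then slide the carriage by its black post all the way to the end with the red bumpers and let go, leaving the plunger parked and the things on the bench where they are.

Things in the scene. Friction and masses are not known exactly. Their poses are not given: they have to be found in the camera images.
- handle_grip (a point): Centre of the red T-handle of the index plunger: an upright plate 52 mm long (its own x), 12 mm thick (y), 26 mm high, on a 10 mm steel stem; grip it from above across its thickness. z is up. With the plunger down it is 93 mm above the bench, the plate's underside at 80 mm. At the start x and y are the stand's: y points along the slide to the bumpers.
- collar_axis (a point): Point on the plunger's upright axis, on the top face of the blue bracket, 36 mm above the bench; x, y as the stand's. Here stands the steel collar, 40 mm in diameter, its top at most 71 mm above the bench. It was screwed in by hand, so its height is known only to 6 mm either way and its direction to 0.27 rad either way: find land, stop and notch by feel.
- cross_pin (a point): Centre of the steel square cross pin through the stem, 4 mm thick and 39 mm long, parallel to the handle plate; 46 mm above the bench with the plunger down in the collar's slot, where the slot's sides block any turn. Lifted over the land beside the slot it can turn; the land slopes gently back to the slot and does not hold the pin. Pin and stops stand 25 N, no more.
- plunger (a joint): Lift of the plunger, m, up positive. 0 = down, nose 5 mm deep in the carriage's hole: locked. A spring pulls it down with about 7 N at 0 and 2 N more per 10 mm. The pin clears the land at 16 mm (10 to 22 mm, see collar_axis); only 1.6 mm above that it meets a hard stop. The rest notch is 3.5 mm deep: parked, the lift is 12.5 mm (6.5 to 18.5 mm).
- handle (a joint): Turn of the handle, rad, clockwise from above positive. 0 = pin in its slot, as at the start, with some 0.3 rad of play. The middle of the rest notch is at 1.06 (0.79 to 1.33), with 0.08 of play each way; in line with its far side a wall stops the lifted pin from turning further.
- carriage_post (a point): Point on the axis of the round black upright grip post on the carriage, 16 mm in diameter, 12 mm below its top; the top is 100 mm above the bench, the post plain for 70 mm below. At the start it is 130 mm from the plunger's axis, toward the bumpers. y points along the slide to the bumper end, z up. The orange tube block beside it (on +x) reaches 60 mm above the bench.
- carriage (a joint): Slide of the carriage, m: 0 = locked by the plunger (1.5 mm of play each way), 0.080 = against the end stop with the red bumpers. About 3 N of friction. The plunger's nose stands 25 N sideways, no more.
- end_stop (a point): Middle of the bumper face of the end stop, level with the post's line, 20 mm above the bench; the carriage's front edge meets it at a slide of 80 mm.
- marker_2: Red and black felt marker, 13 x 136 x 14 mm, lying on the bench; bystander. Origin at the centre of its underside.
- dish_3: Round petri dish, 61 mm in diameter, 16 mm high; bystander. Origin at the centre of its underside.
- beaker_1: Glass beaker with blue liquid look, 72 x 75 x 88 mm; bystander. Origin at the centre of its underside.
- tip_box: Blue pipette tip box with clear lid, 73 x 118 x 74 mm; bystander. Origin at the centre of its underside.

How it is judged:
On the way, in this order (a step that is already met when the one before it is completed fails the run):
1. The plunger rests in its notch, retracted and turned, with the gripper off it (value of joint plunger above 0.005 m and value of joint handle above 0.65 rad and z of cross_pin in the frame of collar below 0.06 m and contact force between the fingers and plunger below 0.3 N and linear speed of plunger below 0.01 m/s), for 0.4 s.
2. The carriage is at the bumper end (value of joint carriage above 0.077 m), for 0.2 s.
At the end, for the whole second after the job is handed in: The plunger stays up in its rest notch (lift over 5 mm, turned over 0.65 rad, pin within 1.5 mm of the notch floor) and the carriage stands within 3 mm of the end stop with the red bumpers, all at rest and released (value of joint plunger above 0.005 m and value of joint handle above 0.65 rad and z of cross_pin in the frame of collar below 0.06 m and value of joint carriage above 0.077 m and velocity of joint each of carriage, plunger below 0.01 m/s and velocity of joint plunger above -0.01 m/s); the robot touches nothing.
It fails at once if The plunger is forced against its slot, wall or stop with over 25 N (contact force between plunger and collar above 25 N).
It fails at once if The carriage is shoved against the engaged plunger with over 25 N (contact force between plunger and carriage above 25 N).
It fails at once if The marker, petri dish, beaker or tip box is moved by more than 20 mm (distance of any of marker_2, dish_3, beaker_1, tip_box from where it was at the start of the episode above 0.02 m).
It also fails if it takes over 72 s, if anything falls off the work surface, if the arm or the gripper's body presses on something with over 40 N, if the wrist force passes 120 N, or if a joint passes its speed limit or range.

ROBOT

A 7-joint arm with a two-finger parallel gripper is mounted at the origin on a cart in front of the work surface, level with it; the furniture and walls round the work are solid. World frame = base frame: x ahead of the robot, y to its left, z up, the work surface at z = 0. Lengths are in m, angles in rad, forces in N, time in s.
With the tool pointing down it reaches from about 0.425 to 0.875 m from the base axis. Payload 4.7 kg.
Tool frame: the origin (TCP) lies midway between the tips of the shut fingers; the grasp point (between the pads) lies 19 mm behind it; z points along the fingers, x is the direction in which the jaws open and shut, and the axes are right-handed (so a half turn about z gives the same grasp; the last joint's range is limited). The gripper opens to 85 mm and grips with 20 to 120 N. Pads are 22 mm wide; open, the fingers measure 114 mm over their backs; the gripper's body (76 mm by 85 mm) begins 54 mm behind the grasp point. The pads swing forward as they close: fully open they stand 13 mm farther back than shut.
Start: joints at [-1.142, 0.321, -0.07, 1.45, 0.023, 1.371, -0.057], TCP at [0.262, 0.595, 0.231] pointing down, gripper open.
Joint ranges: [-2.86, 2.86], [-0.3, 2.09], [-1.38, 1.24], [0.06, 2.45], [-1.56, 4.7], [0.09, 2.05], [-2.69, 2.69]. Speed limits (rad/s): [2.57, 2.57, 3.14, 3.14, 3.14, 3.14, 3.14].

INTERFACE

Orientations are given as a rotation vector (axis times angle).
In Python, from plant import robot gives the robot as it stands.
- The arm moves only by the tool move_arm, never from a script. Its argument "commands" is a list of rows, each an object with "travel": the shift along the tool's x, y, z in cm, a list of three; "delta_rot": the turn, a rotation vector about the tool's x, y, z in rad, a list of three. In form: [{"travel": [x, y, z], "delta_rot": [ax, ay, az]}, ...]. A call has 1 to 12 rows; each row is the pose to reach, as a shift and turn from the pose commanded when the call began, along the tool's axes at that moment; what a row does not reach only later rows make up. A row lasts 1/12 s, in which the tool goes at most 41.7 mm and 7.16 degrees, less where a joint would pass 70% of its speed; a pose out of reach is approached as far as the arm can. A call with a gripper value outside its range is refused whole. "fingers" is the opening in per cent of the stroke, from 0 (shut) to 100 (fully open), set as the call begins (left out, the last holds). The fingers move at their own pace and stop on an object; the grip force is fixed at half the most. Time passes only in rows, so rows that repeat a pose let the fingers close. It gives the time, the measured TCP pose, the force and the opening at its end, in the units of the state.
- robot.sense(): the state, without advancing time (a new reading comes with each control period).
- robot.get_image(name): name is "scene" or "top"; returns a dict with "color" (480x640x3 uint8, blue, green, red), "mtx" (3x3 intrinsics, pixels), "k1" (the pictures are not rectified: a ray, as slopes to the right and down, at radius r is drawn at 1 + k1 r^2 times it, then the intrinsics apply), "R" (3x3) and "t" (3): a world point X has camera coordinates R X + t. Camera axes: x right, y down, z forward; pixel columns grow to the right and rows downward; lengths in m; the calibration is good to about 2 mm. A picture is of the moment at which its call begins. There is no depth.
- robot.sign_off(): hands the job in, once; it reports no verdict.
Trained networks look in a picture, given as the dict that the camera call returned (one of the last four; its "shot" number tells which), for a name from the list of things; names that differ only in an ending like _2 or _b are one class to them, and where a whole thing is asked for, a point or a joint stands for the part that bears it (a point fixed in the world has none). Each returns a list of dicts, best first, with "score" (0 to 1); they miss things now and then, are a little off and sometimes report something else, mostly with a low value. They report only what shows in the picture. A call takes as long as a camera call.
- robot.find_in(target, picture): "box" ([left, top, width, height] in pixels, round what is visible of it).
- robot.pinpoint(target, picture): "point" ([column, row] in pixels: a listed point, or the origin of a listed thing).
The state is a dict: "t": time; "joint_positions": joint angles; "joint_vel": joint speeds; "joint_efforts": joint torques, N m; "ee_pos": TCP position; "orientation": TCP orientation; "force": force on the tool from outside, world axes, zero at the start; "torque": the same for the moment, N m; "opening": finger opening in m.
Only numpy, scipy, OpenCV 4.12 (cv2) and the standard library are available. Lean on these libraries where they do the work, as an engineer would, in place of code of your own. Each camera call takes 0.05 s, during which the arm holds its last target. There are 200 camera calls.

## Working session

There is one attempt and no reset: what is moved stays moved. The work goes in short steps, Python scripts to look and compute and a tool call to move; the robot and the scene stay as the last step left them, time stands still between calls to the robot, and variables do not carry over. Pictures are saved under pics/ and viewed, about 8 in all and at most 12, crops included, and the job is handed in when it is done.

Besides the shell and the picture viewer there is one more tool, called after ">>>" as name(argument=value, ...) on one line, values as JSON. move_arm: Moves the arm, as the interface text tells. Its arguments: {"type":"object","properties":{"commands":{"type":"array","items":{"type":"object","properties":{"travel":{"type":"array","items":{"type":"number"}},"delta_rot":{"type":"array","items":{"type":"number"}}}}},"fingers":{"type":"number"}},"required":["commands"]}

```bash
mkdir -p pics
cat > h.py <<'E'
import numpy as np, cv2
from scipy.spatial.transform import Rotation as Ro
from plant import robot
def ray(im,p):
    K=im['mtx'];k=im['k1']
    d=np.array([(p[0]-K[0,2])/K[0,0],(p[1]-K[1,2])/K[1,1]]);u=d.copy()
    for _ in range(20): u=d/(1+k*(u@u))
    R=np.array(im['R']);t=np.array(im['t'])
    v=R.T@np.array([u[0],u[1],1]);return -R.T@t,v/np.linalg.norm(v)
def atz(im,p,z):
    o,v=ray(im,p);return o+v*(z-o[2])/v[2]
def tri(rs):
    A=0;b=0
    for o,v in rs:
        P=np.eye(3)-np.outer(v,v);A=A+P;b=b+P@o
    return np.linalg.solve(A,b)
def proj(im,X):
    c=im['R']@np.array(X)+im['t'];u=c[:2]/c[2];u=u*(1+im['k1']*(u@u));K=im['mtx']
    return np.array([K[0,0]*u[0]+K[0,2],K[1,1]*u[1]+K[1,2]])
E
python3 - <<'E'
from h import *
ims={n:robot.get_image(n) for n in('scene','top')}
for n,im in ims.items():
    cv2.imwrite(f'pics/{n}0.png',im['color']);print(n,(-im['R'].T@im['t']).round(3))
for t in ['handle_grip','collar_axis','cross_pin','carriage_post','end_stop','marker_2','dish_3','beaker_1','tip_box']:
    rs=[]
    for n,im in ims.items():
        r=robot.pinpoint(t,im)
        for q in r[:2]: print(t,n,np.round(q['point'],1),round(q['score'],2))
        if r: rs.append(ray(im,r[0]['point']))
    if len(rs)==2: print('   ',tri(rs).round(4))
s=robot.sense();print(s)
E
```

```text
scene [ 0.036 -0.401  0.865]
top [0.419 0.051 1.287]
handle_grip scene [346.1 319.1] 0.59
handle_grip scene [345.2 335.1] 0.18
handle_grip top [386.  296.8] 0.61
    [ 0.4827 -0.1219  0.0871]
collar_axis scene [345.  335.2] 0.72
collar_axis top [378.6 302.8] 0.62
    [ 0.4771 -0.118   0.035 ]
cross_pin scene [347.6 333. ] 0.54
cross_pin scene [231.4 308.8] 0.52
cross_pin top [380.2 300. ] 0.67
    [ 0.4826 -0.1206  0.0384]
carriage_post scene [280.6 299.8] 0.68
carriage_post scene [345.3 320.5] 0.45
carriage_post top [325.3 323.2] 0.78
    [ 0.4332 -0.0007  0.0939]
end_stop scene [230.1 307.6] 0.77
end_stop top [278.9 338. ] 0.94
end_stop top [196.5 286. ] 0.18
    [0.3984 0.1001 0.0212]
marker_2 scene [208.1 235.4] 0.6
marker_2 top [195.6 281.8] 0.8
    [ 0.5206  0.2911 -0.0006]
dish_3 scene [469.6 287.1] 0.9
dish_3 top [428.6 184.2] 0.95
    [ 0.7564 -0.2436 -0.0095]
beaker_1 scene [338.8 202.3] 0.62
beaker_1 top [273.4 163.4] 0.76
    [ 0.7987  0.1243 -0.0088]
tip_box scene [431.7 248.7] 0.98
tip_box top [376.8 168.5] 0.81
    [ 0.7939 -0.1246 -0.0039]
{'t': 1.0, 'joint_positions': array([-1.14193952,  0.32102299, -0.07008154,  1.45050961,  0.02260579,
        1.37079741, -0.05693825]), 'joint_vel': array([ 0.00181465, -0.00069576, -0.00195424, -0.00086251,  0.00121912,
        0.00162594,  0.00091487]), 'joint_efforts': array([ 7.35703379e-04, -4.93405044e+01, -3.80808804e-01, -3.14574981e+01,
        1.36113176e-02,  1.64851965e-03,  2.06068123e-06]), 'ee_pos': array([0.26197005, 0.5948881 , 0.23132861]), 'orientation': array([2.63124364e+00, 1.71640402e+00, 1.14101618e-04]), 'force': array([0.2333738 , 0.60694354, 0.16117161]), 'torque': array([-0.03347033,  0.0206493 , -0.02929932]), 'opening': 0.08526741492025068}
```

Run:
```python
import cv2
import numpy as np
a=cv2.imread('pics/scene0.png');b=cv2.imread('pics/top0.png')
c=np.hstack([cv2.resize(a[230:390,190:410],(440,320),interpolation=cv2.INTER_CUBIC),cv2.resize(b[230:390,240:420],(360,320),interpolation=cv2.INTER_CUBIC)])
d=np.hstack([cv2.resize(a,(400,280)),cv2.resize(b,(400,280))])
cv2.imwrite('pics/v0.png',np.vstack([c,d]))
```

```text
(no output)
```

View pics/v0.png

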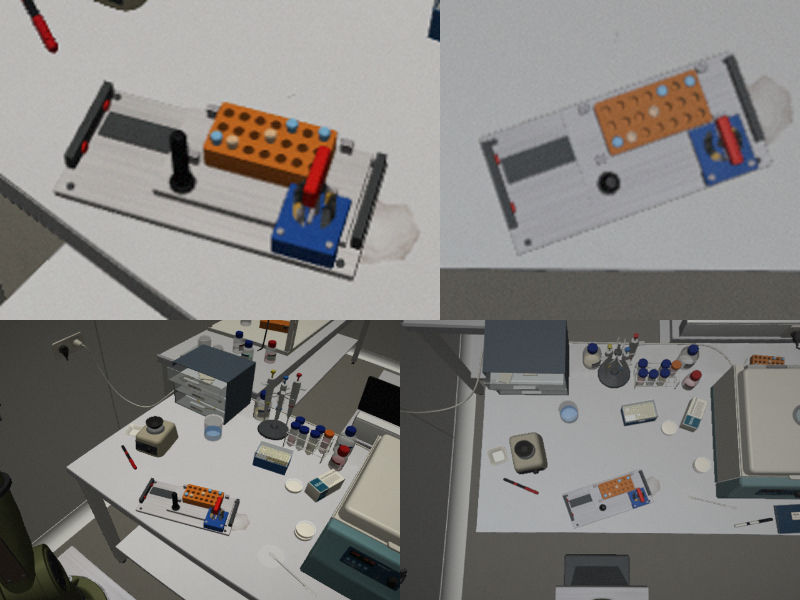

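Run:
```python
from h import *
from scipy.optimize import minimize
ims=[robot.get_image(n) for n in('scene','top')]
ms=[]
S=4
for im in ims:
    c=im['color'].astype(int);B,G,R=c[...,0],c[...,1],c[...,2]
    m=((R>90)&(R>2*G)&(R>2*B)).astype(np.uint8)
    p=proj(im,[.4825,-.1215,.093]);n,l,st,ce=cv2.connectedComponentsWithStats(m)
    i=1+np.argmin(np.hypot(*(ce[1:]-p).T));print(st[i],ce[i])
    x0,y0=(np.array(p)-40).astype(int)
    mm=np.float32(l==i)[y0:y0+80,x0:x0+80];ms.append((mm,x0,y0))
def cost(q,full=False):
    x,y,w,z=q[0],q[1],q[2],q[3];e=0
    r=Ro.from_euler('z',w).as_matrix()
    P=np.array([[a*.026,b*.006,c*.013] for a in(-1,1) for b in(-1,1) for c in(-1,1)])@r.T+[x,y,z]
    for im,(m,x0,y0) in zip(ims,ms):
        h=np.array([(proj(im,X)-[x0,y0]+.5)*8 for X in P],np.float32)
        g=np.zeros((640,640),np.uint8);cv2.fillConvexPoly(g,np.int32(cv2.convexHull(np.int32(h))),1)
        g=cv2.resize(np.float32(g),(80,80),interpolation=cv2.INTER_AREA)
        e+=np.abs(g-m).sum()/m.sum()
    return e
for z in(.087,.093,None):
    best=min((minimize(lambda q:cost([q[0],q[1],q[2],z or q[3]]),[.482,-.1215,w,.093],method='Nelder-Mead',options=dict(initial_simplex=np.array([[.482,-.1215,w,.093]]+[list(np.array([.482,-.1215,w,.093])+d) for d in np.diag([.006,.006,.15,.006])]))) for w in(.3,.45)),key=lambda o:o.fun)
    print(z,best.x.round(4),round(best.fun,3))
# blue bracket etc: repeat post
for t in('carriage_post','end_stop'):
    print(t,tri([ray(im,robot.pinpoint(t,im)[0]['point']) for im in ims]).round(4))
```

```text
[342 303  14  24 177] [348.04519774 314.26553672]
[379 288  12  24 135] [384.58518519 299.81481481]
0.087 [ 0.4816 -0.1202  0.4121  0.0966] 1.372
0.093 [ 0.4803 -0.1203  0.3771  0.0966] 1.17
None [ 0.4808 -0.1201  0.3826  0.1014] 1.057
carriage_post [0.4347 0.0032 0.0839]Traceback (most recent call last):
  File "<stdin>", line 28, in <module>
IndexError: list index out of range
```

Run:
```python
from h import *
ims=[robot.get_image(n) for n in('scene','top')]
out=[]
for im in ims:
    p=proj(im,[.481,-.1205,.093]);x0,y0=(p-20).astype(int)
    g=cv2.resize(im['color'][y0:y0+40,x0:x0+40],(400,400),interpolation=cv2.INTER_NEAREST)
    for q,col in(([.481,-.1205,.38],(0,255,0)),):
        r=Ro.from_euler('z',q[2]).as_matrix()
        P=np.array([[a*.026,b*.006,c*.013] for a in(-1,1) for b in(-1,1) for c in(-1,1)])@r.T+[q[0],q[1],.093]
        h=np.array([(proj(im,X)-[x0,y0]+.5)*10 for X in P],np.float32)
        cv2.polylines(g,[np.int32(cv2.convexHull(h))],True,col,1)
    out.append(g)
cv2.imwrite('pics/v1.png',np.hstack(out))
```

```text
(no output)
```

View pics/v1.png

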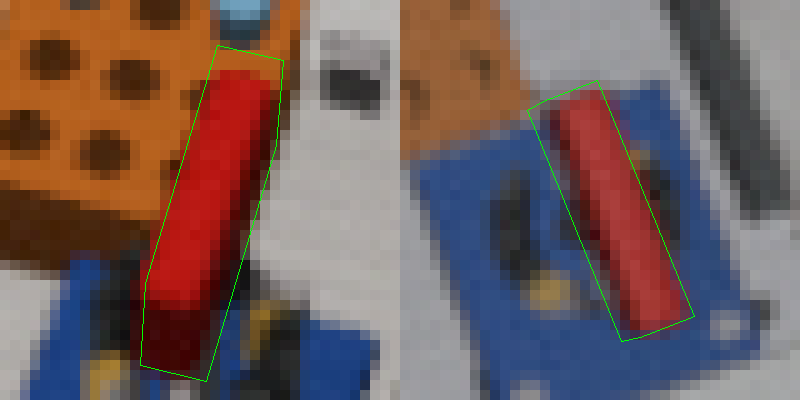

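Run:
```python
from h import *
ims=[robot.get_image(n) for n in('scene','top')]
rs=[]
for im,c in zip(ims,([20.8,18.8],[22.0,21.0])):
    x0,y0=(proj(im,[.481,-.1205,.093])-20).astype(int)
    p=np.array(c)-.5+[x0,y0];rs.append(ray(im,p));print(p,atz(im,p,.106).round(4))
print(tri(rs).round(4))
```

```text
[348.3 314.3] [ 0.4772 -0.1216  0.106 ]
[384.5 299.5] [ 0.4808 -0.1208  0.106 ]
[ 0.4803 -0.1207  0.1018]
```

```bash
cat >> h.py <<'E'
def to(pos,yaw,tilt=None):
    s=robot.sense();R=Ro.from_rotvec(s['orientation']);
    T=Ro.from_euler('z',yaw)*Ro.from_euler('x',np.pi)
    if tilt is not None: T=Ro.from_rotvec(tilt)*T
    print('travel cm',(R.inv().apply(np.array(pos)-s['ee_pos'])*100).round(2),'rot',(R.inv()*T).as_rotvec().round(3))
E
python3 -c "
from h import *
to([.480,-.121,.2],1.946)"
```

```text
travel cm [-56.73  48.8    3.13] rot [ 0.   -0.   -0.79]
```

>>> move_arm(commands=[{"travel": [-56.7, 48.8, 3.1], "delta_rot": [0, 0, -0.79]}, {"travel": [-56.7, 48.8, 3.1], "delta_rot": [0, 0, -0.79]}, {"travel": [-56.7, 48.8, 3.1], "delta_rot": [0, 0, -0.79]}, {"travel": [-56.7, 48.8, 3.1], "delta_rot": [0, 0, -0.79]}, {"travel": [-56.7, 48.8, 3.1], "delta_rot": [0, 0, -0.79]}, {"travel": [-56.7, 48.8, 3.1], "delta_rot": [0, 0, -0.79]}, {"travel": [-56.7, 48.8, 3.1], "delta_rot": [0, 0, -0.79]}, {"travel": [-56.7, 48.8, 3.1], "delta_rot": [0, 0, -0.79]}, {"travel": [-56.7, 48.8, 3.1], "delta_rot": [0, 0, -0.79]}, {"travel": [-56.7, 48.8, 3.1], "delta_rot": [0, 0, -0.79]}, {"travel": [-56.7, 48.8, 3.1], "delta_rot": [0, 0, -0.79]}, {"travel": [-56.7, 48.8, 3.1], "delta_rot": [0, 0, -0.79]}], fingers=60)

```text
t: 2.45
ee_pos: [0.4067, 0.1192, 0.2112]
orientation: [1.768, 2.597, 0.002]
force: [0.3, -0.1, -0.9]
opening: 0.0511
```

```bash
python3 -c "
from h import *
s=robot.sense();print(s['t'],s['ee_pos'],s['joint_positions'].round(2),s['opening'])
to([.480,-.121,.2],1.946)"
```

```text
2.45 [0.40670446 0.11923292 0.21116092] [-0.65 -0.17  0.27  2.01  0.05  1.3   1.55] 0.05114386082591472
travel cm [-25.04  -1.99   1.1 ] rot [ 0.001 -0.     0.   ]
```

>>> move_arm(commands=[{"travel": [-25, -2, 1.1]}, {"travel": [-25, -2, 1.1]}, {"travel": [-25, -2, 1.1]}, {"travel": [-25, -2, 1.1]}, {"travel": [-25, -2, 1.1]}, {"travel": [-25, -2, 1.1]}, {"travel": [-25, -2, 1.1]}, {"travel": [-25, -2, 1.1]}, {"travel": [-25, -2, 1.1]}], fingers=60)

```text
invalid input at $.commands[0]: expected keys travel, delta_rot
```

```bash
python3 -c "
from h import *
s=robot.sense();print(s['t'],s['ee_pos'],s['joint_positions'].round(2),s['opening'],s['force'])
to([.480,-.121,.11],1.946)
im=robot.get_image('top');cv2.imwrite('pics/t2.png',im['color'])
im2=robot.get_image('scene')
o=[]
for m in(im2,im):
  x,y=(proj(m,[.48,-.121,.15])).astype(int);o.append(cv2.resize(m['color'][y-50:y+50,x-50:x+50],(400,400),interpolation=cv2.INTER_NEAREST))
cv2.imwrite('pics/v2.png',np.hstack(o))"
```

```text
2.45 [0.40670446 0.11923292 0.21116092] [-0.65 -0.17  0.27  2.01  0.05  1.3   1.55] 0.05114386082591472 [ 0.27033599 -0.05972448 -0.85437242]
travel cm [-25.04  -2.    10.1 ] rot [ 0.001 -0.     0.   ]
```

View pics/v2.png

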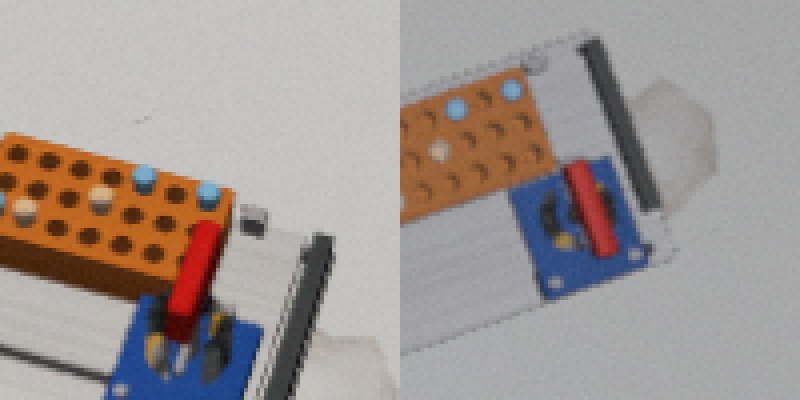

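>>> move_arm(commands=[{"travel": [-25, -2, 1.1], "delta_rot": [0, 0, 0]}, {"travel": [-25, -2, 1.1], "delta_rot": [0, 0, 0]}, {"travel": [-25, -2, 1.1], "delta_rot": [0, 0, 0]}, {"travel": [-25, -2, 1.1], "delta_rot": [0, 0, 0]}, {"travel": [-25, -2, 1.1], "delta_rot": [0, 0, 0]}, {"travel": [-25, -2, 1.1], "delta_rot": [0, 0, 0]}, {"travel": [-25, -2, 1.1], "delta_rot": [0, 0, 0]}, {"travel": [-25, -2, 1.1], "delta_rot": [0, 0, 0]}, {"travel": [-25, -2, 1.1], "delta_rot": [0, 0, 0]}], fingers=60)

```text
t: 3.3
ee_pos: [0.4795, -0.1179, 0.1997]
orientation: [-1.768, -2.596, -0.0]
force: [0.4, -0.2, -1.1]
opening: 0.0512
```

```bash
python3 -c "
from h import *
s=robot.sense();print(s['t'],s['ee_pos'],s['joint_positions'].round(2),s['opening'],s['force'])
to([.480,-.121,.079],1.946)"
```

```text
3.3 [ 0.47948415 -0.11787935  0.19969351] [-0.43 -0.01  0.62  1.89  0.01  1.26  2.13] 0.051216435465438186 [ 0.37947417 -0.2054741  -1.09561505]
travel cm [-0.32 -0.06 12.07] rot [-0.    -0.001  0.   ]
```

>>> move_arm(commands=[{"travel": [0, 0, 4], "delta_rot": [0, 0, 0]}, {"travel": [0, 0, 7], "delta_rot": [0, 0, 0]}, {"travel": [0, 0, 9], "delta_rot": [0, 0, 0]}, {"travel": [0, 0, 9], "delta_rot": [0, 0, 0]}, {"travel": [0, 0, 9], "delta_rot": [0, 0, 0]}], fingers=50)

```text
t: 3.72
ee_pos: [0.4789, -0.1169, 0.1095]
orientation: [-1.764, -2.598, 0.001]
force: [0.5, 0.3, 0.2]
opening: 0.0428
```

```bash
python3 -c "
from h import *
s=robot.sense();print(s['t'],s['ee_pos'],s['opening'],s['force'],s['torque'])
to([.480,-.121,.079],1.946)
m=[robot.get_image(n) for n in('scene','top')]
for i in m:print(proj(i,s['ee_pos']))
o=[]
for im in m:
  x,y=(proj(im,[.48,-.121,.1])).astype(int);o.append(cv2.resize(im['color'][y-25:y+25,x-25:x+25],(400,400),interpolation=cv2.INTER_NEAREST))
cv2.imwrite('pics/v3.png',np.hstack(o))"
```

```text
3.7167 [ 0.47893726 -0.1169036   0.10945542] 0.042816995800851874 [0.54658078 0.25007946 0.19831571] [-0.04788703 -0.02330262 -0.00136886]
travel cm [-0.42 -0.05  3.05] rot [-0.002 -0.001  0.003]
[346.76947437 311.121227  ]
[382.8745955  300.29133828]
```

View pics/v3.png

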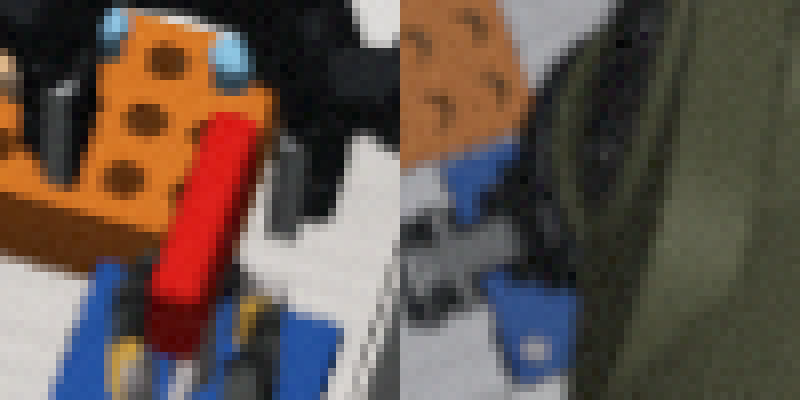

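>>> move_arm(commands=[{"travel": [-0.4, 0, 0], "delta_rot": [0, 0, 0]}, {"travel": [-0.4, 0, 1], "delta_rot": [0, 0, 0]}, {"travel": [-0.4, 0, 2], "delta_rot": [0, 0, 0]}, {"travel": [-0.4, 0, 2.9], "delta_rot": [0, 0, 0]}, {"travel": [-0.4, 0, 2.9], "delta_rot": [0, 0, 0]}, {"travel": [-0.4, 0, 2.9], "delta_rot": [0, 0, 0]}], fingers=35)

```text
t: 4.32
ee_pos: [0.4801, -0.1224, 0.0798]
orientation: [-1.767, -2.595, 0.002]
force: [-0.6, -0.5, 0.5]
opening: 0.0302
```

```bash
cat >> h.py <<'E'
def st(*a):
    s=robot.sense();R=Ro.from_rotvec(s['orientation']);x=R.apply([1,0,0])
    print(round(s['t'],2),'pos',s['ee_pos'].round(4),'op',round(s['opening']*1e3,1),'yaw',np.arctan2(x[1],x[0]).round(3),'toolF',R.inv().apply(s['force']).round(2),'toolT',R.inv().apply(s['torque']).round(3))
E
python3 -c "
from h import *
st();to([.480,-.121,.079],1.946)"
```

```text
4.32 pos [ 0.4801 -0.1224  0.0798] op 30.2 yaw 1.946 toolF [-0.27 -0.73 -0.51] toolT [-0.031  0.013 -0.011]
travel cm [0.13 0.05 0.08] rot [-0.002 -0.001 -0.   ]
```

>>> move_arm(commands=[{"travel": [0, 0, 0], "delta_rot": [0, 0, 0]}, {"travel": [0, 0, 0], "delta_rot": [0, 0, 0]}, {"travel": [0, 0, 0], "delta_rot": [0, 0, 0]}], fingers=22)

```text
t: 4.57
ee_pos: [0.4813, -0.1225, 0.0812]
orientation: [1.768, 2.596, 0.001]
force: [0.2, 0.7, -0.2]
opening: 0.0189
```

```bash
python3 -c "
from h import *
st()
im=robot.get_image('scene')
x,y=(proj(im,[.48,-.121,.1])).astype(int)
cv2.imwrite('pics/v4.png',cv2.resize(im['color'][y-20:y+20,x-20:x+20],(600,600),interpolation=cv2.INTER_NEAREST))"
```

```text
4.57 pos [ 0.4813 -0.1225  0.0812] op 18.9 yaw 1.946 toolF [0.54 0.43 0.17] toolT [-0.025  0.028 -0.026]
```

View pics/v4.png

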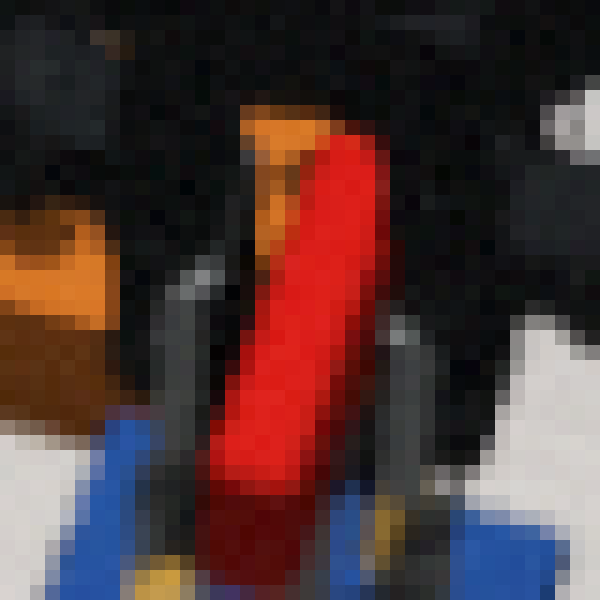

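>>> move_arm(commands=[{"travel": [0, 0, 0], "delta_rot": [0, 0, 0]}, {"travel": [0, 0, 0], "delta_rot": [0, 0, 0]}, {"travel": [0, 0, 0], "delta_rot": [0, 0, 0]}], fingers=18)

```text
t: 4.87
ee_pos: [0.4811, -0.1224, 0.081]
orientation: [1.768, 2.597, 0.0]
force: [-0.1, 0.1, -0.1]
opening: 0.0154
```

```bash
python3 -c "
from h import *
st()"
```

```text
4.87 pos [ 0.4811 -0.1224  0.081 ] op 15.4 yaw 1.946 toolF [ 0.11 -0.06  0.09] toolT [-0.037  0.017  0.   ]
```

>>> move_arm(commands=[{"travel": [0, 0, 0], "delta_rot": [0, 0, 0]}, {"travel": [0, 0, 0], "delta_rot": [0, 0, 0]}, {"travel": [0, 0, 0], "delta_rot": [0, 0, 0]}], fingers=16)

```text
t: 5.12
ee_pos: [0.4809, -0.1224, 0.0808]
orientation: [1.768, 2.597, 0.0]
force: [-0.3, -0.0, 0.0]
opening: 0.0135
```

```bash
python3 -c "
from h import *
st()"
```

```text
5.12 pos [ 0.4809 -0.1224  0.0808] op 13.5 yaw 1.946 toolF [ 0.1  -0.31 -0.01] toolT [-0.027  0.047 -0.022]
```

>>> move_arm(commands=[{"travel": [0, 0, 0], "delta_rot": [0, 0, 0]}, {"travel": [0, 0, 0], "delta_rot": [0, 0, 0]}, {"travel": [0, 0, 0], "delta_rot": [0, 0, 0]}], fingers=14)

```text
t: 5.37
ee_pos: [0.4808, -0.1222, 0.0808]
orientation: [-1.768, -2.597, -0.0]
force: [-0.6, 0.7, 1.0]
opening: 0.0119
```

```bash
python3 -c "
from h import *
st()"
```

```text
5.37 pos [ 0.4808 -0.1222  0.0808] op 11.9 yaw 1.946 toolF [ 0.89 -0.32 -1.  ] toolT [ 0.104  0.19  -0.026]
```

>>> move_arm(commands=[{"travel": [0, 0, 0], "delta_rot": [0, 0, 0]}, {"travel": [0, 0, 0], "delta_rot": [0, 0, 0]}, {"travel": [0, 0, 0], "delta_rot": [0, 0, 0]}], fingers=8)

```text
t: 5.62
ee_pos: [0.4809, -0.1223, 0.081]
orientation: [-1.768, -2.597, -0.0]
force: [-0.5, 1.4, 3.2]
opening: 0.011
```

```bash
python3 -c "
from h import *
st()"
```

```text
5.62 pos [ 0.4809 -0.1223  0.081 ] op 11.0 yaw 1.946 toolF [ 1.53  0.05 -3.19] toolT [ 0.204  0.418 -0.017]
```

>>> move_arm(commands=[{"travel": [0, 0, -0.2], "delta_rot": [0, 0, 0]}, {"travel": [0, 0, -0.4], "delta_rot": [0, 0, 0]}, {"travel": [0, 0, -0.6], "delta_rot": [0, 0, 0]}, {"travel": [0, 0, -0.8], "delta_rot": [0, 0, 0]}, {"travel": [0, 0, -0.8], "delta_rot": [0, 0, 0]}, {"travel": [0, 0, -0.8], "delta_rot": [0, 0, 0]}])

```text
t: 6.12
ee_pos: [0.4806, -0.1223, 0.0886]
orientation: [-1.768, -2.596, 0.0]
force: [1.5, 1.2, -8.3]
opening: 0.0107
```

```bash
python3 -c "
from h import *
st()"
```

```text
6.12 pos [ 0.4806 -0.1223  0.0886] op 10.7 yaw 1.946 toolF [0.57 1.8  8.27] toolT [-0.42   0.055 -0.023]
```

>>> move_arm(commands=[{"travel": [0, 0, -0.1], "delta_rot": [0, 0, 0]}, {"travel": [0, 0, -0.2], "delta_rot": [0, 0, 0]}, {"travel": [0, 0, -0.2], "delta_rot": [0, 0, 0]}])

```text
t: 6.37
ee_pos: [0.4807, -0.1223, 0.0908]
orientation: [-1.768, -2.596, 0.0]
force: [0.4, 0.8, -8.0]
opening: 0.0111
```

>>> move_arm(commands=[{"travel": [0, 0, -0.05], "delta_rot": [0, 0, 0]}, {"travel": [0, 0, -0.1], "delta_rot": [0, 0, 0]}, {"travel": [0, 0, -0.1], "delta_rot": [0, 0, 0]}])

```text
t: 6.62
ee_pos: [0.4807, -0.1223, 0.0918]
orientation: [-1.768, -2.596, 0.0]
force: [0.8, 1.9, -9.0]
opening: 0.0111
```

>>> move_arm(commands=[{"travel": [0, 0, -0.05], "delta_rot": [0, 0, 0]}, {"travel": [0, 0, -0.1], "delta_rot": [0, 0, 0]}, {"travel": [0, 0, -0.1], "delta_rot": [0, 0, 0]}])

```text
t: 6.87
ee_pos: [0.4807, -0.1224, 0.0928]
orientation: [-1.768, -2.596, 0.0]
force: [0.4, 1.1, -9.2]
opening: 0.0111
```

>>> move_arm(commands=[{"travel": [0, 0, -0.05], "delta_rot": [0, 0, 0]}, {"travel": [0, 0, -0.1], "delta_rot": [0, 0, 0]}, {"travel": [0, 0, -0.1], "delta_rot": [0, 0, 0]}])

```text
t: 7.12
ee_pos: [0.4808, -0.1223, 0.0938]
orientation: [-1.768, -2.596, -0.0]
force: [-0.0, 0.3, -9.0]
opening: 0.0109
```

Lift ≈ 12.8 mm, still on the spring line. Continue one step at a time.

>>> move_arm(commands=[{"travel": [0, 0, -0.05], "delta_rot": [0, 0, 0]}, {"travel": [0, 0, -0.1], "delta_rot": [0, 0, 0]}, {"travel": [0, 0, -0.1], "delta_rot": [0, 0, 0]}])

```text
t: 7.37
ee_pos: [0.4808, -0.1224, 0.0948]
orientation: [-1.768, -2.596, 0.0]
force: [0.4, 2.1, -9.3]
opening: 0.0109
```

>>> move_arm(commands=[{"travel": [0, 0, -0.05], "delta_rot": [0, 0, 0]}, {"travel": [0, 0, -0.1], "delta_rot": [0, 0, 0]}, {"travel": [0, 0, -0.1], "delta_rot": [0, 0, 0]}])

```text
t: 7.62
ee_pos: [0.4808, -0.1224, 0.0957]
orientation: [-1.768, -2.597, 0.0]
force: [-0.6, 1.6, -9.8]
opening: 0.0106
```

>>> move_arm(commands=[{"travel": [0, 0, -0.05], "delta_rot": [0, 0, 0]}, {"travel": [0, 0, -0.1], "delta_rot": [0, 0, 0]}, {"travel": [0, 0, -0.1], "delta_rot": [0, 0, 0]}])

```text
t: 7.87
ee_pos: [0.4806, -0.1223, 0.0962]
orientation: [-1.768, -2.597, 0.001]
force: [2.2, 1.7, -16.2]
opening: 0.0107
```

>>> move_arm(commands=[{"travel": [0, 0, 0.07], "delta_rot": [0, 0, 0]}, {"travel": [0, 0, 0.14], "delta_rot": [0, 0, 0]}, {"travel": [0, 0, 0.14], "delta_rot": [0, 0, 0]}])

```text
t: 8.12
ee_pos: [0.4809, -0.1224, 0.0957]
orientation: [-1.768, -2.596, -0.0]
force: [-0.9, 1.3, -10.4]
opening: 0.0107
```

>>> move_arm(commands=[{"travel": [0, 0, 0], "delta_rot": [0, 0, 0.05]}, {"travel": [0, 0, 0], "delta_rot": [0, 0, 0.1]}, {"travel": [0, 0, 0], "delta_rot": [0, 0, 0.15]}, {"travel": [0, 0, 0], "delta_rot": [0, 0, 0.2]}, {"travel": [0, 0, 0], "delta_rot": [0, 0, 0.2]}])

```text
t: 8.53
ee_pos: [0.4808, -0.1224, 0.0957]
orientation: [-2.02, -2.406, -0.0]
force: [0.2, 2.3, -9.6]
opening: 0.0112
```

```bash
python3 -c "
from h import *
st()"
```

```text
8.53 pos [ 0.4808 -0.1224  0.0957] op 11.2 yaw 1.745 toolF [2.26 0.61 9.59] toolT [ 0.046  0.578 -0.054]
```

>>> move_arm(commands=[{"travel": [0, 0, 0.04], "delta_rot": [0, 0, 0]}, {"travel": [0, 0, 0.04], "delta_rot": [0, 0, 0.05]}, {"travel": [0, 0, 0.04], "delta_rot": [0, 0, 0.1]}, {"travel": [0, 0, 0.04], "delta_rot": [0, 0, 0.15]}, {"travel": [0, 0, 0.04], "delta_rot": [0, 0, 0.15]}])

```text
t: 8.95
ee_pos: [0.4809, -0.1224, 0.0952]
orientation: [-2.193, -2.249, -0.0]
force: [-0.7, 1.8, -10.1]
opening: 0.011
```

```bash
python3 -c "
from h import *
st()"
```

```text
8.95 pos [ 0.4809 -0.1224  0.0952] op 11.0 yaw 1.596 toolF [ 1.85 -0.69 10.11] toolT [0.197 0.579 0.016]
```

>>> move_arm(commands=[{"travel": [0, 0, 0], "delta_rot": [0, 0, 0.06]}, {"travel": [0, 0, 0], "delta_rot": [0, 0, 0.12]}, {"travel": [0, 0, 0], "delta_rot": [0, 0, 0.18]}, {"travel": [0, 0, 0], "delta_rot": [0, 0, 0.24]}, {"travel": [0, 0, 0], "delta_rot": [0, 0, 0.3]}, {"travel": [0, 0, 0], "delta_rot": [0, 0, 0.35]}, {"travel": [0, 0, 0], "delta_rot": [0, 0, 0.35]}])

```text
t: 9.53
ee_pos: [0.4808, -0.1225, 0.0951]
orientation: [-2.55, -1.834, 0.0]
force: [-0.7, 2.3, -9.1]
opening: 0.0109
```

```bash
python3 -c "
from h import *
st()"
```

```text
9.53 pos [ 0.4808 -0.1225  0.0951] op 10.9 yaw 1.247 toolF [ 1.95 -1.38  9.09] toolT [0.445 0.459 0.015]
```

>>> move_arm(commands=[{"travel": [0, 0, 0], "delta_rot": [0, 0, 0.04]}, {"travel": [0, 0, 0], "delta_rot": [0, 0, 0.08]}, {"travel": [0, 0, 0], "delta_rot": [0, 0, 0.08]}])

```text
t: 9.78
ee_pos: [0.4809, -0.1225, 0.0951]
orientation: [-2.621, -1.732, 0.0]
force: [-0.8, 2.3, -9.3]
opening: 0.0108
```

```bash
python3 -c "
from h import *
st()"
```

```text
9.78 pos [ 0.4809 -0.1225  0.0951] op 10.8 yaw 1.168 toolF [ 1.84 -1.62  9.34] toolT [0.483 0.361 0.021]
```

>>> move_arm(commands=[{"travel": [0, 0, 0], "delta_rot": [0, 0, 0.03]}, {"travel": [0, 0, 0], "delta_rot": [0, 0, 0.05]}, {"travel": [0, 0, 0], "delta_rot": [0, 0, 0.05]}])

```text
t: 10.03
ee_pos: [0.4808, -0.1225, 0.095]
orientation: [-2.664, -1.665, 0.0]
force: [0.0, 1.7, -10.0]
opening: 0.0111
```

```bash
python3 -c "
from h import *
st()"
```

```text
10.03 pos [ 0.4808 -0.1225  0.095 ] op 11.1 yaw 1.117 toolF [ 1.49 -0.72  9.96] toolT [ 0.538  0.28  -0.025]
```

>>> move_arm(commands=[{"travel": [0, 0, 0], "delta_rot": [0, 0, 0.02]}, {"travel": [0, 0, 0], "delta_rot": [0, 0, 0.04]}, {"travel": [0, 0, 0], "delta_rot": [0, 0, 0.04]}])

```text
t: 10.28
ee_pos: [0.4809, -0.1225, 0.095]
orientation: [-2.698, -1.609, 0.0]
force: [-0.9, 1.6, -9.0]
opening: 0.0108
```

```bash
python3 -c "
from h import *
st()"
```

```text
10.28 pos [ 0.4809 -0.1225  0.095 ] op 10.8 yaw 1.075 toolF [ 0.93 -1.56  8.99] toolT [ 0.556  0.273 -0.004]
```

>>> move_arm(commands=[{"travel": [0, 0, 0], "delta_rot": [0, 0, 0.02]}, {"travel": [0, 0, 0], "delta_rot": [0, 0, 0.04]}, {"travel": [0, 0, 0], "delta_rot": [0, 0, 0.04]}])

```text
t: 10.53
ee_pos: [0.4809, -0.1225, 0.095]
orientation: [-2.73, -1.554, 0.0]
force: [-2.0, 1.1, -9.4]
opening: 0.011
```

```bash
python3 -c "
from h import *
st()"
```

```text
10.53 pos [ 0.4809 -0.1225  0.095 ] op 11.0 yaw 1.035 toolF [-0.06 -2.26  9.39] toolT [ 0.505  0.143 -0.029]
```

>>> move_arm(commands=[{"travel": [0, 0, 0], "delta_rot": [0, 0, 0.02]}, {"travel": [0, 0, 0], "delta_rot": [0, 0, 0.04]}, {"travel": [0, 0, 0], "delta_rot": [0, 0, 0.04]}])

```text
t: 10.78
ee_pos: [0.4809, -0.1225, 0.095]
orientation: [-2.761, -1.499, 0.0]
force: [-2.1, 1.8, -9.8]
opening: 0.0109
```

```bash
python3 -c "
from h import *
st()"
```

```text
10.78 pos [ 0.4809 -0.1225  0.095 ] op 10.9 yaw 0.995 toolF [ 0.36 -2.73  9.84] toolT [ 0.61   0.202 -0.038]
```

>>> move_arm(commands=[{"travel": [0, 0, 0], "delta_rot": [0, 0, 0.02]}, {"travel": [0, 0, 0], "delta_rot": [0, 0, 0.04]}, {"travel": [0, 0, 0], "delta_rot": [0, 0, 0.04]}])

```text
t: 11.03
ee_pos: [0.4809, -0.1225, 0.095]
orientation: [-2.79, -1.443, 0.0]
force: [-1.0, 1.0, -9.5]
opening: 0.0113
```

```bash
python3 -c "
from h import *
st()"
```

```text
11.03 pos [ 0.4809 -0.1225  0.095 ] op 11.3 yaw 0.955 toolF [ 0.27 -1.43  9.54] toolT [0.608 0.088 0.007]
```

Turned 0.99, no wall yet.

>>> move_arm(commands=[{"travel": [0, 0, 0], "delta_rot": [0, 0, 0.02]}, {"travel": [0, 0, 0], "delta_rot": [0, 0, 0.04]}, {"travel": [0, 0, 0], "delta_rot": [0, 0, 0.04]}])

```text
t: 11.28
ee_pos: [0.4811, -0.1223, 0.095]
orientation: [2.818, 1.388, 0.0]
force: [-0.2, 2.6, -9.6]
opening: 0.0107
```

```bash
python3 -c "
from h import *
st()"
```

```text
11.28 pos [ 0.4811 -0.1223  0.095 ] op 10.7 yaw 0.915 toolF [ 1.89 -1.74  9.61] toolT [ 0.597  0.212 -0.079]
```

>>> move_arm(commands=[{"travel": [0, 0, 0], "delta_rot": [0, 0, 0.02]}, {"travel": [0, 0, 0], "delta_rot": [0, 0, 0.04]}, {"travel": [0, 0, 0], "delta_rot": [0, 0, 0.04]}])

```text
t: 11.53
ee_pos: [0.4814, -0.122, 0.0951]
orientation: [2.845, 1.332, 0.001]
force: [0.5, 4.1, -11.6]
opening: 0.0112
```

```bash
python3 -c "
from h import *
st()"
```

```text
11.53 pos [ 0.4814 -0.122   0.0951] op 11.2 yaw 0.876 toolF [ 3.46 -2.26 11.59] toolT [ 0.497  0.342 -0.32 ]
```

>>> move_arm(commands=[{"travel": [0, 0, 0], "delta_rot": [0, 0, -0.06]}, {"travel": [0, 0, 0], "delta_rot": [0, 0, -0.12]}, {"travel": [0, 0, 0], "delta_rot": [0, 0, -0.12]}])

```text
t: 11.78
ee_pos: [0.4809, -0.1226, 0.0951]
orientation: [-2.759, -1.501, -0.0]
force: [-2.5, 1.6, -8.4]
opening: 0.0108
```

```bash
python3 -c "
from h import *
st()"
```

```text
11.78 pos [ 0.4809 -0.1226  0.0951] op 10.8 yaw 0.997 toolF [-0.01 -2.91  8.42] toolT [ 0.561  0.414 -0.021]
```

>>> move_arm(commands=[{"travel": [0, 0, 0.05], "delta_rot": [0, 0, 0]}, {"travel": [0, 0, 0.1], "delta_rot": [0, 0, 0]}, {"travel": [0, 0, 0.1], "delta_rot": [0, 0, 0]}])

```text
t: 12.03
ee_pos: [0.4809, -0.1225, 0.094]
orientation: [-2.761, -1.499, -0.0]
force: [-1.7, 2.4, -9.2]
opening: 0.0108
```

```bash
python3 -c "
from h import *
st()"
```

```text
12.03 pos [ 0.4809 -0.1225  0.094 ] op 10.8 yaw 0.995 toolF [ 1.09 -2.73  9.21] toolT [0.614 0.36  0.026]
```

>>> move_arm(commands=[{"travel": [0, 0, 0.05], "delta_rot": [0, 0, 0]}, {"travel": [0, 0, 0.1], "delta_rot": [0, 0, 0]}, {"travel": [0, 0, 0.1], "delta_rot": [0, 0, 0]}])

```text
t: 12.28
ee_pos: [0.4809, -0.1225, 0.0929]
orientation: [2.76, 1.5, -0.0]
force: [-1.6, 3.5, -8.5]
opening: 0.0109
```

```bash
python3 -c "
from h import *
st()"
```

```text
12.28 pos [ 0.4809 -0.1225  0.0929] op 10.9 yaw 0.996 toolF [ 2.05 -3.2   8.46] toolT [0.638 0.279 0.013]
```

>>> move_arm(commands=[{"travel": [0, 0, 0.05], "delta_rot": [0, 0, 0]}, {"travel": [0, 0, 0.1], "delta_rot": [0, 0, 0]}, {"travel": [0, 0, 0.1], "delta_rot": [0, 0, 0]}])

```text
t: 12.53
ee_pos: [0.4809, -0.1225, 0.092]
orientation: [2.76, 1.501, -0.0]
force: [-2.1, 1.9, -10.2]
opening: 0.0109
```

```bash
python3 -c "
from h import *
st()"
```

```text
12.53 pos [ 0.4809 -0.1225  0.092 ] op 10.9 yaw 0.996 toolF [ 0.47 -2.77 10.22] toolT [ 0.632  0.254 -0.005]
```

>>> move_arm(commands=[{"travel": [0, 0, 0.05], "delta_rot": [0, 0, 0]}, {"travel": [0, 0, 0.1], "delta_rot": [0, 0, 0]}, {"travel": [0, 0, 0.1], "delta_rot": [0, 0, 0]}])

```text
t: 12.78
ee_pos: [0.4809, -0.1225, 0.091]
orientation: [2.76, 1.501, -0.0]
force: [-1.7, 2.2, -8.5]
opening: 0.0107
```

>>> move_arm(commands=[{"travel": [0, 0, 0.04], "delta_rot": [0, 0, 0]}, {"travel": [0, 0, 0.06], "delta_rot": [0, 0, 0]}, {"travel": [0, 0, 0.06], "delta_rot": [0, 0, 0]}])

```text
t: 13.03
ee_pos: [0.4809, -0.1225, 0.0905]
orientation: [-2.76, -1.501, -0.0]
force: [-1.4, 1.2, -7.8]
opening: 0.0109
```

```bash
python3 -c "
from h import *
st()"
```

```text
13.03 pos [ 0.4809 -0.1225  0.0905] op 10.9 yaw 0.996 toolF [ 0.22 -1.79  7.75] toolT [0.812 0.158 0.039]
```

>>> move_arm(commands=[{"travel": [0, 0, 0.04], "delta_rot": [0, 0, 0]}, {"travel": [0, 0, 0.04], "delta_rot": [0, 0, 0]}, {"travel": [0, 0, 0.04], "delta_rot": [0, 0, 0]}])

```text
t: 13.28
ee_pos: [0.481, -0.1225, 0.0904]
orientation: [-2.76, -1.501, -0.0]
force: [-4.0, 2.1, -3.7]
opening: 0.0105
```

>>> move_arm(commands=[{"travel": [0, 0, 0.04], "delta_rot": [0, 0, 0]}, {"travel": [0, 0, 0.04], "delta_rot": [0, 0, 0]}, {"travel": [0, 0, 0.04], "delta_rot": [0, 0, 0]}])

```text
t: 13.53
ee_pos: [0.481, -0.1225, 0.0903]
orientation: [-2.76, -1.5, -0.0]
force: [-5.2, 1.9, 0.0]
opening: 0.0108
```

```bash
python3 -c "
from h import *
st()"
```

```text
13.53 pos [ 0.481  -0.1225  0.0903] op 10.8 yaw 0.996 toolF [-1.24 -5.36 -0.03] toolT [ 1.377 -0.081  0.069]
```

>>> move_arm(commands=[{"travel": [0, 0, 0], "delta_rot": [0, 0, 0]}, {"travel": [0, 0, 0], "delta_rot": [0, 0, 0]}, {"travel": [0, 0, 0], "delta_rot": [0, 0, 0]}], fingers=17)

```text
t: 13.78
ee_pos: [0.4831, -0.1234, 0.091]
orientation: [2.757, 1.499, 0.006]
force: [-0.1, -0.3, -0.7]
opening: 0.0146
```

>>> move_arm(commands=[{"travel": [0, 0, 0], "delta_rot": [0, 0, 0]}, {"travel": [0, 0, 0], "delta_rot": [0, 0, 0]}, {"travel": [0, 0, 0], "delta_rot": [0, 0, 0]}, {"travel": [0, 0, 0], "delta_rot": [0, 0, 0]}], fingers=40)

```text
t: 14.12
ee_pos: [0.4812, -0.1226, 0.0897]
orientation: [2.76, 1.5, 0.001]
force: [0.2, -0.5, 0.3]
opening: 0.034
```

>>> move_arm(commands=[{"travel": [0, 0, -2], "delta_rot": [0, 0, 0]}, {"travel": [0, 0, -5], "delta_rot": [0, 0, 0]}, {"travel": [0, 0, -8], "delta_rot": [0, 0, 0]}, {"travel": [0, 0, -8], "delta_rot": [0, 0, 0]}, {"travel": [0, 0, -8], "delta_rot": [0, 0, 0]}], fingers=50)

```text
t: 14.53
ee_pos: [0.4823, -0.1226, 0.1713]
orientation: [2.759, 1.5, 0.006]
force: [0.2, 0.0, -0.6]
opening: 0.0428
```

```bash
python3 -c "
from h import *
st()
im=robot.get_image('scene')
x,y=(proj(im,[.46,-.07,.06])).astype(int)
cv2.imwrite('pics/v5.png',cv2.resize(im['color'][y-50:y+50,x-60:x+60],(720,600),interpolation=cv2.INTER_CUBIC))
to([.433,.001,.2],1.946)"
```

```text
14.53 pos [ 0.4823 -0.1226  0.1713] op 42.8 yaw 0.996 toolF [0.12 0.15 0.65] toolT [ 0.039 -0.014 -0.058]
travel cm [  7.74 -10.75  -3.02] rot [ 0.001 -0.001 -0.95 ]
```

View pics/v5.png

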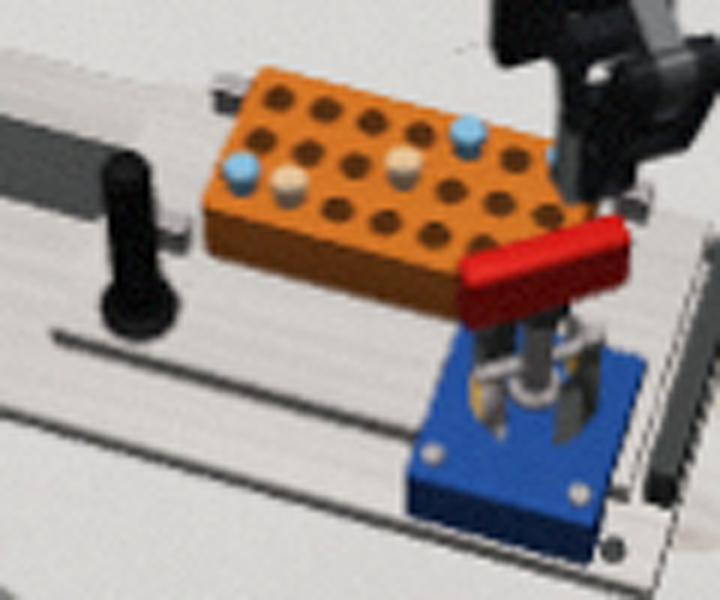

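```bash
python3 -c "
from h import *
to([.430,-.003,.165],1.946,.25*np.array([-.367,.93,0]))"
```

```text
travel cm [  7.24 -10.79   0.48] rot [ 0.232 -0.119 -0.945]
```

>>> move_arm(commands=[{"travel": [2, -3, 0], "delta_rot": [0.028, -0.014, -0.115]}, {"travel": [4, -6, 0], "delta_rot": [0.055, -0.028, -0.23]}, {"travel": [6, -9, 0.3], "delta_rot": [0.085, -0.045, -0.35]}, {"travel": [7.2, -10.8, 0.5], "delta_rot": [0.115, -0.06, -0.47]}, {"travel": [7.2, -10.8, 0.5], "delta_rot": [0.145, -0.075, -0.59]}, {"travel": [7.2, -10.8, 0.5], "delta_rot": [0.175, -0.09, -0.71]}, {"travel": [7.2, -10.8, 0.5], "delta_rot": [0.205, -0.105, -0.83]}, {"travel": [7.2, -10.8, 0.5], "delta_rot": [0.232, -0.119, -0.945]}, {"travel": [7.2, -10.8, 0.5], "delta_rot": [0.232, -0.119, -0.945]}, {"travel": [7.2, -10.8, 0.5], "delta_rot": [0.232, -0.119, -0.945]}, {"travel": [7.2, -10.8, 0.5], "delta_rot": [0.232, -0.119, -0.945]}], fingers=50)

```text
t: 15.5
ee_pos: [0.4288, -0.0037, 0.1639]
orientation: [-1.683, -2.463, 0.312]
force: [-0.5, -0.1, 0.2]
opening: 0.0426
```

```bash
python3 -c "
from h import *
st();s=robot.sense();print(s['joint_positions'].round(2))
to([.4286,-.003,.073],1.946,.25*np.array([-.367,.93,0]))"
```

```text
15.5 pos [ 0.4288 -0.0037  0.1639] op 42.6 yaw 1.943 toolF [ 0.09 -0.57 -0.02] toolT [-0.23  -0.037  0.034]
[-0.64  0.09  0.56  1.91  0.03  1.4   1.86]
travel cm [0.07 2.28 8.8 ] rot [-0.002 -0.001 -0.003]
```

>>> move_arm(commands=[{"travel": [0, 0.8, 3], "delta_rot": [0, 0, 0]}, {"travel": [0, 1.5, 6], "delta_rot": [0, 0, 0]}, {"travel": [0, 2.2, 8.7], "delta_rot": [0, 0, 0]}, {"travel": [0, 2.2, 8.7], "delta_rot": [0, 0, 0]}, {"travel": [0, 2.2, 8.7], "delta_rot": [0, 0, 0]}], fingers=50)

```text
t: 15.92
ee_pos: [0.4278, -0.004, 0.0745]
orientation: [-1.681, -2.463, 0.314]
force: [1.1, 0.7, -0.2]
opening: 0.0426
```

```bash
python3 -c "
from h import *
st()
o=[]
im=robot.get_image('scene')
x,y=(proj(im,[.433,0,.08])).astype(int)
cv2.imwrite('pics/v6.png',cv2.resize(im['color'][y-40:y+40,x-40:x+40],(560,560),interpolation=cv2.INTER_CUBIC))
to([.4286,-.003,.073],1.946,.25*np.array([-.367,.93,0]))"
```

```text
15.92 pos [ 0.4278 -0.004   0.0745] op 42.6 yaw 1.944 toolF [ 0.28  1.36 -0.1 ] toolT [-0.25  -0.005 -0.025]
travel cm [0.1  0.04 0.27] rot [-0.001 -0.    -0.002]
```

View pics/v6.png

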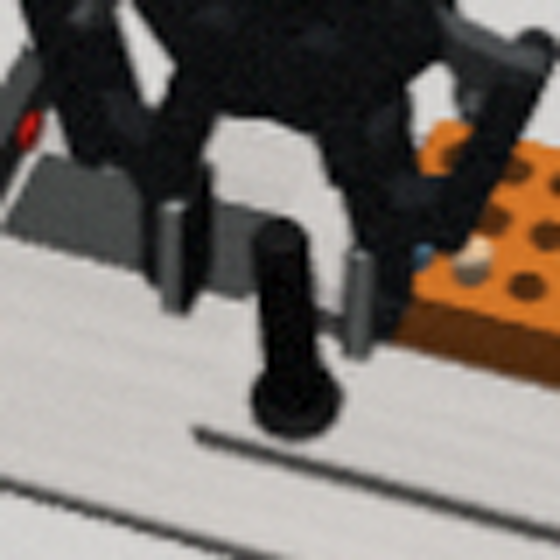

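>>> move_arm(commands=[{"travel": [0, 0, 0], "delta_rot": [0, 0, 0]}, {"travel": [0, 0, 0], "delta_rot": [0, 0, 0]}, {"travel": [0, 0, 0], "delta_rot": [0, 0, 0]}, {"travel": [0, 0, 0], "delta_rot": [0, 0, 0]}], fingers=25)

```text
t: 16.3
ee_pos: [0.4299, -0.0032, 0.0758]
orientation: [-1.68, -2.468, 0.309]
force: [0.4, 0.1, 0.2]
opening: 0.0212
```

```bash
python3 -c "
from h import *
st()"
```

```text
16.3 pos [ 0.4299 -0.0032  0.0758] op 21.2 yaw 1.946 toolF [-0.1   0.38 -0.29] toolT [-0.274 -0.009 -0.05 ]
```

>>> move_arm(commands=[{"travel": [0.2, 0, 0], "delta_rot": [0, 0, 0]}, {"travel": [0.4, 0, 0], "delta_rot": [0, 0, 0]}, {"travel": [0.6, 0, 0], "delta_rot": [0, 0, 0]}, {"travel": [0.8, 0, 0], "delta_rot": [0, 0, 0]}])

```text
t: 16.63
ee_pos: [0.4268, 0.0036, 0.0752]
orientation: [-1.681, -2.468, 0.311]
force: [1.7, -2.1, 1.9]
opening: 0.0214
```

```bash
python3 -c "
from h import *
st()"
```

```text
16.63 pos [0.4268 0.0036 0.0752] op 21.4 yaw 1.946 toolF [-2.54  0.33 -2.09] toolT [-0.32  -0.594 -0.012]
```

Pushing with about 2.5 N: carriage moves freely.

>>> move_arm(commands=[{"travel": [0.6, 0, 0], "delta_rot": [0, 0, 0]}, {"travel": [1.2, 0, 0], "delta_rot": [0, 0, 0]}, {"travel": [1.8, 0, 0], "delta_rot": [0, 0, 0]}, {"travel": [2.4, 0, 0], "delta_rot": [0, 0, 0]}, {"travel": [3, 0, 0], "delta_rot": [0, 0, 0]}, {"travel": [3.6, 0, 0], "delta_rot": [0, 0, 0]}, {"travel": [4.2, 0, 0], "delta_rot": [0, 0, 0]}, {"travel": [4.8, 0, 0], "delta_rot": [0, 0, 0]}, {"travel": [5.4, 0, 0], "delta_rot": [0, 0, 0]}, {"travel": [6, 0, 0], "delta_rot": [0, 0, 0]}, {"travel": [6.2, 0, 0], "delta_rot": [0, 0, 0]}, {"travel": [6.2, 0, 0], "delta_rot": [0, 0, 0]}])

```text
t: 17.63
ee_pos: [0.4024, 0.0627, 0.0747]
orientation: [-1.677, -2.466, 0.312]
force: [-0.1, -0.3, -0.7]
opening: 0.0213
```

```bash
python3 -c "
from h import *
st();print(robot.sense()['joint_positions'].round(2))"
```

```text
17.63 pos [0.4024 0.0627 0.0747] op 21.3 yaw 1.947 toolF [-0.23  0.01  0.69] toolT [-0.222  0.01  -0.002]
[-0.71  0.16  0.5   2.03 -0.04  1.22  1.76]
```

>>> move_arm(commands=[{"travel": [0.15, 0, 0], "delta_rot": [0, 0, 0]}, {"travel": [0.3, 0, 0], "delta_rot": [0, 0, 0]}, {"travel": [0.45, 0, 0], "delta_rot": [0, 0, 0]}, {"travel": [0.6, 0, 0], "delta_rot": [0, 0, 0]}, {"travel": [0.75, 0, 0], "delta_rot": [0, 0, 0]}, {"travel": [0.75, 0, 0], "delta_rot": [0, 0, 0]}])

```text
t: 18.13
ee_pos: [0.4, 0.0688, 0.0747]
orientation: [-1.679, -2.466, 0.312]
force: [-0.9, -1.7, 0.6]
opening: 0.0213
```

```bash
python3 -c "
from h import *
st()"
```

```text
18.13 pos [0.4    0.0688 0.0747] op 21.3 yaw 1.946 toolF [-1.29 -1.55 -0.26] toolT [-0.036 -0.347  0.016]
```

>>> move_arm(commands=[{"travel": [0.1, 0, 0], "delta_rot": [0, 0, 0]}, {"travel": [0.2, 0, 0], "delta_rot": [0, 0, 0]}, {"travel": [0.2, 0, 0], "delta_rot": [0, 0, 0]}])

```text
t: 18.38
ee_pos: [0.3996, 0.0707, 0.0748]
orientation: [-1.679, -2.466, 0.312]
force: [-1.2, -2.7, -0.3]
opening: 0.0217
```

```bash
python3 -c "
from h import *
st()"
```

```text
18.38 pos [0.3996 0.0707 0.0748] op 21.7 yaw 1.946 toolF [-2.11 -1.95  0.8 ] toolT [-0.096 -0.422  0.017]
```

>>> move_arm(commands=[{"travel": [0.1, 0, 0], "delta_rot": [0, 0, 0]}, {"travel": [0.2, 0, 0], "delta_rot": [0, 0, 0]}, {"travel": [0.2, 0, 0], "delta_rot": [0, 0, 0]}])

```text
t: 18.63
ee_pos: [0.3991, 0.0727, 0.0749]
orientation: [-1.679, -2.467, 0.311]
force: [-1.2, -2.5, -0.3]
opening: 0.0215
```

```bash
python3 -c "
from h import *
st()"
```

```text
18.63 pos [0.3991 0.0727 0.0749] op 21.5 yaw 1.946 toolF [-1.85 -1.87  0.78] toolT [-0.014 -0.469  0.033]
```

>>> move_arm(commands=[{"travel": [0.1, 0, 0], "delta_rot": [0, 0, 0]}, {"travel": [0.2, 0, 0], "delta_rot": [0, 0, 0]}, {"travel": [0.2, 0, 0], "delta_rot": [0, 0, 0]}])

```text
t: 18.88
ee_pos: [0.3986, 0.0742, 0.0749]
orientation: [-1.679, -2.467, 0.311]
force: [-1.2, -4.2, -0.7]
opening: 0.0213
```

```bash
python3 -c "
from h import *
st()"
```

```text
18.88 pos [0.3986 0.0742 0.0749] op 21.3 yaw 1.946 toolF [-3.46 -2.42  1.33] toolT [-0.017 -0.653  0.056]
```

>>> move_arm(commands=[{"travel": [0.1, 0, 0], "delta_rot": [0, 0, 0]}, {"travel": [0.2, 0, 0], "delta_rot": [0, 0, 0]}, {"travel": [0.2, 0, 0], "delta_rot": [0, 0, 0]}])

```text
t: 19.13
ee_pos: [0.3986, 0.0743, 0.0749]
orientation: [-1.682, -2.468, 0.313]
force: [1.9, -7.3, -2.3]
opening: 0.0214
```

```bash
python3 -c "
from h import *
st()"
```

```text
19.13 pos [0.3986 0.0743 0.0749] op 21.4 yaw 1.946 toolF [-7.48 -0.26  2.47] toolT [-0.144 -1.608  0.   ]
```

>>> move_arm(commands=[{"travel": [0.05, 0, 0], "delta_rot": [0, 0, 0]}, {"travel": [0.1, 0, 0], "delta_rot": [0, 0, 0]}, {"travel": [0.1, 0, 0], "delta_rot": [0, 0, 0]}])

```text
t: 19.38
ee_pos: [0.3985, 0.0744, 0.0749]
orientation: [-1.683, -2.469, 0.314]
force: [2.3, -9.3, -2.4]
opening: 0.0212
```

```bash
python3 -c "
from h import *
st()"
```

```text
19.38 pos [0.3985 0.0744 0.0749] op 21.2 yaw 1.945 toolF [-9.48 -0.57  2.71] toolT [-0.168 -1.969  0.153]
```

>>> move_arm(commands=[{"travel": [-0.2, 0, 0], "delta_rot": [0, 0, 0]}, {"travel": [-0.4, 0, 0], "delta_rot": [0, 0, 0]}, {"travel": [-0.4, 0, 0], "delta_rot": [0, 0, 0]}])

```text
t: 19.63
ee_pos: [0.3993, 0.0742, 0.0751]
orientation: [-1.679, -2.467, 0.308]
force: [0.8, 0.8, -0.1]
opening: 0.0216
```

>>> move_arm(commands=[{"travel": [0, 0, 0], "delta_rot": [0, 0, 0]}, {"travel": [0, 0, 0], "delta_rot": [0, 0, 0]}, {"travel": [0, 0, 0], "delta_rot": [0, 0, 0]}, {"travel": [0, 0, 0], "delta_rot": [0, 0, 0]}], fingers=50)

```text
t: 19.97
ee_pos: [0.3989, 0.0738, 0.075]
orientation: [-1.679, -2.467, 0.31]
force: [0.8, -0.6, 0.0]
opening: 0.0427
```

>>> move_arm(commands=[{"travel": [0, -0.5, -2], "delta_rot": [0, 0, 0]}, {"travel": [0, -1.2, -5], "delta_rot": [0, 0, 0]}, {"travel": [0, -2, -8], "delta_rot": [0, 0, 0]}, {"travel": [0, -2.5, -10], "delta_rot": [0, 0, 0]}, {"travel": [0, -2.5, -10], "delta_rot": [0, 0, 0]}, {"travel": [0, -2.5, -10], "delta_rot": [0, 0, 0]}])

```text
t: 20.47
ee_pos: [0.4003, 0.074, 0.1789]
orientation: [-1.68, -2.468, 0.307]
force: [0.5, -0.5, -1.0]
opening: 0.0428
```

```bash
python3 -c "
from h import *
st()
im=robot.get_image('scene')
x,y=(proj(im,[.44,-.02,.06])).astype(int)
cv2.imwrite('pics/v7.png',cv2.resize(im['color'][y-60:y+60,x-80:x+80],(800,600),interpolation=cv2.INTER_CUBIC))
for t in('marker_2','dish_3','beaker_1','tip_box','carriage_post','handle_grip'): 
  r=robot.pinpoint(t,im);print(t,np.round(r[0]['point'],1) if r else None)"
```

```text
20.47 pos [0.4003 0.074  0.1789] op 42.8 yaw 1.946 toolF [-0.67  0.55  0.85] toolT [-0.233 -0.026  0.005]
marker_2 None
dish_3 [467.9 286.6]
beaker_1 [339.4 199.8]
tip_box [432.9 248.1]
carriage_post [239.8 290.2]
handle_grip [344.1 314.2]
```

View pics/v7.png

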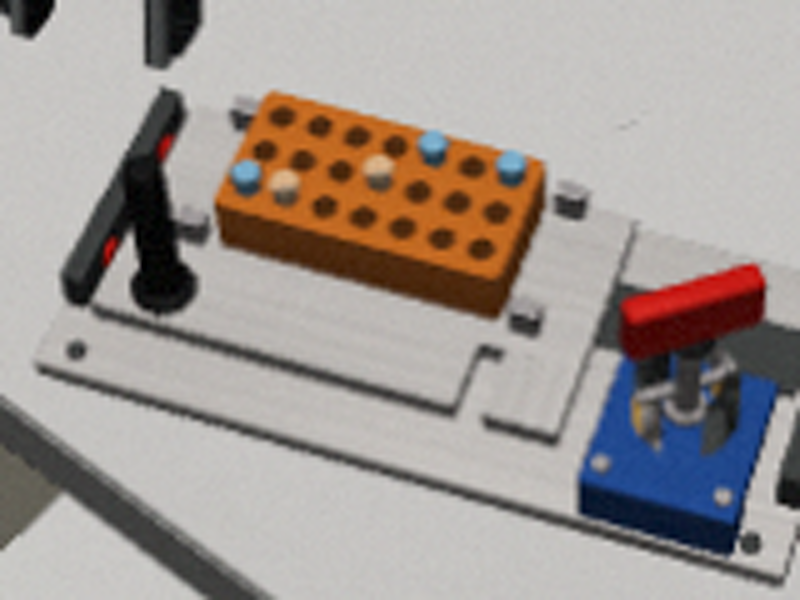

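```bash
python3 -c "
from h import *
m=robot.get_image('top');r=robot.pinpoint('marker_2',m);print(r[:1])
robot.sign_off()"
```

```text
[{'point': [195.6, 283.8], 'score': 0.7}]
the job is handed in; nothing more can be done
```

The plunger is parked in its rest notch, the carriage stands at the red bumpers, and I have handed the job in. Sign-off gave no verdict.

**Plunger:**
- I lifted it about 15 mm until the wrist force rose to 16 N at the hard stop, then eased back off.
- I turned it clockwise until the torque rose, at about 1.03 rad. At about 0.32 N m, that was an estimated 18 N on the pin, against its 25 N limit.
- I backed off 0.12 rad and lowered it about 4.5 mm onto the notch floor. The lift force fell to about 0 before I let go.

**Carriage:** I pushed it by its post with the fingers loosely closed, at about 2–3 N. It travelled close to 80 mm, then stopped moving while the force rose to 9 N. I backed off, opened the fingers and moved clear.

**Last checks:**
- The final picture shows the handle still up and turned, the pin seated, and the carriage against the bumper end with the gripper off it.
- The dish, beaker and tip box were found within about 3 pixels of where they started.
- The marker was not found in the last scene picture, but the top camera found it 2 pixels from its starting place.

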